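# Load a sample tube behind a push-push hatch

## Task

Load the analyser: press its latched blue hatch in at the orange mark and let go so that it springs open, stand the red-capped sample tube from the yellow rack fully home in the port inside, keeping it upright, then swing the hatch shut and press it until it latches flush again. The latch trips at a different depth on every unit, so feel for its sprung stop and never bear on the hatch with more than about 1.5 kg (15 N); leave the other two tubes in the rack, leave everything else on the bench alone, and finish with the hand clear.

Things in the scene. Friction and masses are not known exactly. Their poses are not given: they have to be found in the camera images.
- hatch (a joint): Angle (rad) of the blue hatch about its rear hinge. 0 = latched, level; negative = pressed in; about 1.66 = fully open (leaning 5 degrees past upright), where a weak spring (0.15 to 0.25 N m) lifts it within about 3 s once freed and holds it. To free: press past the trip depth, let go. To relatch: swing it down, press it in to the stop, let go.
- latch_slot (a point): Centre of the black latch slot in the case's front block, 92 mm above the bench, 150 mm in front of the hinge. The latch trips 5 to 17 mm (at the mark) below latched: varies, not visible. A sprung stop starts 1 mm past the trip (10 N per mm for 1.5 mm, then solid). Moving the hatch slowly takes 1 to 4 N at the mark: 7 to 10 N means stop reached, latch tripped. Over 15 N is too much.
- press_mark (a point): Centre of the orange disc (28 mm wide) on the hatch's outer face, on its centre line, 150 mm from the hinge axis, 28 mm from the free edge. Moves with the hatch: z = outward normal (up when latched), x = towards the hinge. Hatch: flat plate 172 x 190 mm, 8 mm thick; a steel latch pin sticks out 35 mm from its inner face under the mark.
- hatch_hinge (a point): Point on the hinge axis at mid width, 118 mm above the bench, fixed to the analyser (white case 250 mm deep, 210 mm wide, 92 mm high at front and sides, 115 mm behind the hinge). x horizontal, from the analyser's front (robot side) to its back; y along the hinge; z up. The hatch's mid-plane passes through the axis, its outer face is 4 mm off it.
- port_seat (a point): Where the tube's centre must be when home in the port: 57.5 mm above the bench, 102 mm in front of the hinge, mid width; axes as hatch_hinge. The port is a square hole 19 mm wide, 45 mm deep in a grey carrier whose face is 65 mm above the bench; a tube at home stands 30 mm out of it. The well above is 112 (x) x 170 (y) mm, with walls 27 mm high.
- tube_red_mid (a point): Centre (half-way up) of the loose sample tube with the red cap, to be loaded: 75 mm tall, clear tube 16 mm across, cap 18 mm across over the top 18 mm, about 22 g. z axis along the tube to its cap. It stands in one of the three rack holes with its top 41 mm above the rack's top.
- tube_yellow_mid (a point): Centre of the like tube with the yellow cap: stays in the rack.
- tube_green_mid (a point): Centre of the like tube with the green cap: stays in the rack.
- rack: Yellow fixed tube rack, 170 mm (its x) by 64 mm (its y), 40 mm high; origin at the centre of its underside. Three square holes 19 mm wide, 34 mm deep, in a row along its x axis at -55, 0 and +55 mm.
- tray: White sample tray, 240 x 160 x 30 mm, loose bystander; origin at the centre of its underside.
- reagent: Small jar with blue cap, 52 mm across, 100 mm tall, loose bystander; origin under its centre.
- marker: Black marker pen, 130 mm long, 12 mm thick, lying, loose bystander.
- beaker: Clear beaker, 60 mm across, 80 mm tall, loose bystander; origin under its centre.
- spray: White spray bottle with red head, 76 mm across, 190 mm tall, loose bystander; origin under its centre.
- glove_box: Cardboard glove box, 110 x 200 x 65 mm, loose bystander; origin under its centre.

How it is judged:
By the outcome, as a careful person would: the job done as asked, in the order asked, and still so for the second after the job is handed in, with the robot touching nothing.
It also fails if it takes over 72 s, if anything falls off the work surface, if the arm or the gripper's body presses on something with over 40 N, if the wrist force passes 120 N, or if a joint passes its speed limit or range.

## Robot

A 6-joint arm with a two-finger parallel gripper is mounted at the origin on the work surface. World frame = base frame: x ahead of the robot, y to its left, z up, the work surface at z = 0. Lengths are in m, angles in rad, forces in N, time in s.
With the tool pointing down it reaches from about 0.35 to 0.85 m from the base axis. Payload 8.1 kg.
Tool frame: the origin (TCP) lies at the very end of the fingers, on their centre line; the grasp point (between the pads) lies 19 mm behind it; z points along the fingers, y is the line along which they close (so a half turn about z gives the same grasp; the last joint's range is limited). The gripper opens to 93 mm and grips with 3 to 60 N. Pads are 15 mm wide; open, the fingers measure 128 mm over their backs; the gripper's body (75 mm by 188 mm) begins 65 mm behind the grasp point.
Start: joints at [1.045, 0.13, 1.488, -0, 1.523, -0.085], TCP at [0.256, 0.543, 0.219] pointing down, gripper open.
Joint ranges: [-2.96, 2.96], [-0.89, 2.26], [0.02, 2.5], [-1.34, 4.48], [0, 2.73], [-2.66, 2.66]. Speed limits (rad/s): [2.39, 2.39, 2.79, 3.14, 3.14, 3.14].

## Interface

Orientations are given as a rotation vector (axis times angle).
In Python, from cell import robot, vision, nets gives the robot as it stands.
- The arm moves only by the shell command python3 -m handwheel 'ROWS' [OPENING] [FORCE]. ROWS is JSON, a list that holds one entry, the list of rows, each a list of 6 numbers: the shift along the world's x, y, z in m, then the turn, a rotation vector about the world's x, y, z in degrees. In form: [[[tx, ty, tz, wx, wy, wz], ...]]. A call has 1 to 10 rows; each row shifts and turns the commanded pose from where the row before left it; what a row does not reach is not made up. A row lasts 1/8 s, in which the tool goes at most 62.5 mm and 10.7 degrees, less where a joint would pass 70% of its speed; a pose out of reach is approached as far as the arm can. A call with a gripper value outside its range is refused whole. OPENING is the closure, from 0 (fully open) to 1 (shut), set as the call begins (- or left out, the last holds). The fingers move at their own pace and stop on an object; FORCE is the grip in N (left out, the last holds). Time passes only in rows, so rows that do not move let the fingers close. It gives the time, the measured TCP pose, the force, the opening and the grip force at its end, in the units of the state.
- robot.observe(): the state, without advancing time (a new reading comes with each control period).
- vision.get_image(name): name is "side" or "top"; returns a dict with "image" (400x640x3 uint8, red, green, blue), "mtx" (3x3 intrinsics, pixels), "R" (3x3) and "t" (3): a world point X has camera coordinates R X + t. Camera axes: x right, y down, z forward; pixel columns grow to the right and rows downward; lengths in m; the calibration is good to about 2 mm. A picture is of the moment at which its call begins. There is no depth.
- robot.close_job(): hands the job in; it is judged then, once.
Trained networks look in the newest picture that a camera, given by its name, has taken for a name from the list of things; names that differ only in an ending like _2 or _b are one class to them, and where a whole thing is asked for, a point or a joint stands for the part that bears it (a point fixed in the world has none). Each returns a list of dicts, best first, with "score" (0 to 1); they miss things now and then, are a little off and sometimes report something else, mostly with a low value. They report only what shows in the picture. A call takes as long as a camera call.
- nets.spot_in(name, camera): "rect" ([left, top, right, bottom] in pixels, round what is visible of it).
- nets.outline_of(name, camera): "region" (400x640 bool, what is visible of it) and "rect" ([left, top, right, bottom] in pixels, round what is visible of it).
The state is a dict: "t": time; "joint_pos": joint angles; "qvel": joint speeds; "tau": joint torques, N m; "tool_pos": TCP position; "ee_rot": TCP orientation; "wrist_force": force on the tool from outside, world axes, zero at the start; "wrist_torque": the same for the moment, N m; "opening": finger opening in m; "finger_force": force on a finger pad.
Only numpy, scipy, OpenCV 4.12 (cv2) and the standard library are available. Lean on these libraries where they do the work, as an engineer would, in place of code of your own. Each camera call takes 0.05 s, during which the arm holds its last target. There are 200 camera calls.

## Working session

There is one attempt and no reset: what is moved stays moved. The work goes in short steps, Python scripts to look and compute and a shell command to move; the robot and the scene stay as the last step left them, time stands still between calls to the robot, and variables do not carry over. Pictures are saved under pics/ and viewed, at most 10 in all, crops included, and the job is handed in when it is done.

```bash
mkdir -p pics; ls
python3 - <<'E'
from cell import robot, vision, nets
import cv2,numpy as np
for c in ("top","side"):
    d=vision.get_image(c); cv2.imwrite(f"pics/{c}0.png",d["image"][:,:,::-1])
    print(c,d["mtx"].round(1).tolist(),d["R"].round(4).tolist(),d["t"].round(4).tolist(), "pos",(-d["R"].T@d["t"]).round(3))
    for n in ("hatch","press_mark","latch_slot","tube_red_mid","tube_yellow_mid","tube_green_mid","rack","tray","reagent","marker","beaker","spray","glove_box"):
        try: print(n,[(np.round(r["rect"]).astype(int).tolist(),round(r["score"],2)) for r in nets.spot_in(n,c)[:2]])
        except Exception as e: print(n,e)
s=robot.observe(); print(s)
E
```

```text
pics
top [[438.9, 0.0, 322.8], [0.0, 438.9, 199.6], [0.0, 0.0, 1.0]] [[0.0129, -0.9999, -0.0077], [-0.996, -0.0121, -0.0889], [0.0888, 0.0088, -0.996]] [-0.033, 0.5431, 1.1728] pos [ 0.437 -0.037  1.216]
hatch [([220, 158, 304, 238], 0.88)]
press_mark [([220, 161, 301, 236], 0.94)]
latch_slot [([406, 178, 418, 181], 0.61), ([214, 136, 306, 241], 0.57)]
tube_red_mid [([474, 163, 532, 194], 0.71), ([407, 214, 413, 221], 0.53)]
tube_yellow_mid [([411, 200, 414, 202], 0.53)]
tube_green_mid [([404, 175, 416, 178], 0.55)]
rack [([399, 168, 424, 234], 0.77), ([201, 233, 214, 279], 0.15)]
tray [([127, 184, 196, 281], 0.73), ([475, 162, 533, 197], 0.68)]
reagent [([129, 183, 194, 281], 0.63), ([173, 132, 204, 157], 0.59)]
marker [([200, 233, 214, 279], 0.54), ([127, 185, 191, 282], 0.17)]
beaker [([440, 141, 467, 164], 0.94)]
spray [([473, 162, 532, 194], 0.88)]
glove_box [([346, 104, 421, 152], 0.74)]
side [[446.9, 0.0, 323.8], [0.0, 446.9, 199.7], [0.0, 0.0, 1.0]] [[0.7715, -0.6362, -0.0086], [-0.4054, -0.4811, -0.7773], [0.4904, 0.6032, -0.629]] [-0.4652, 0.2993, 1.2819] pos [-0.148 -0.925
[... 588 characters left out ...]

{'t': 1.4, 'joint_pos': array([ 1.04457191e+00,  1.30372893e-01,  1.48822187e+00, -1.22380105e-05,
        1.52301495e+00, -8.53570332e-02]), 'qvel': array([ 2.23612429e-03,  1.49570801e-03,  3.31913659e-05, -9.99651926e-04,
        3.90847682e-04, -3.88921554e-04]), 'tau': array([ 7.16234335e-04, -5.59746444e+01, -4.92051315e+01,  7.67932087e-02,
        2.27552676e-02,  1.66100682e-05]), 'tool_pos': array([0.25599049, 0.54263973, 0.2186394 ]), 'ee_rot': array([ 6.86915834e-01,  3.06556847e+00, -3.13435070e-05]), 'wrist_force': array([ 0.40858614,  0.34339469, -0.37738355]), 'wrist_torque': array([-0.00525212, -0.04855493, -0.00280135]), 'finger_force': 0.0, 'opening': 0.09318101693501686}
```

Run:
```python
import cv2,numpy as np
a=cv2.imread("pics/top0.png");b=cv2.imread("pics/side0.png")
A=cv2.resize(a[100:300,120:540],None,fx=1.9,fy=1.9,interpolation=cv2.INTER_CUBIC)
cv2.imwrite("pics/topc.png",A)
B1=cv2.resize(b[140:240,240:345],(420,400),interpolation=cv2.INTER_CUBIC);B2=cv2.resize(b[230:290,330:400],(373,320),interpolation=cv2.INTER_CUBIC)
m=np.zeros((400,800,3),np.uint8);m[:400,:420]=B1;m[:320,425:798]=B2;cv2.imwrite("pics/sidec.png",m)
```

```text
(no output)
```

View pics/topc.png

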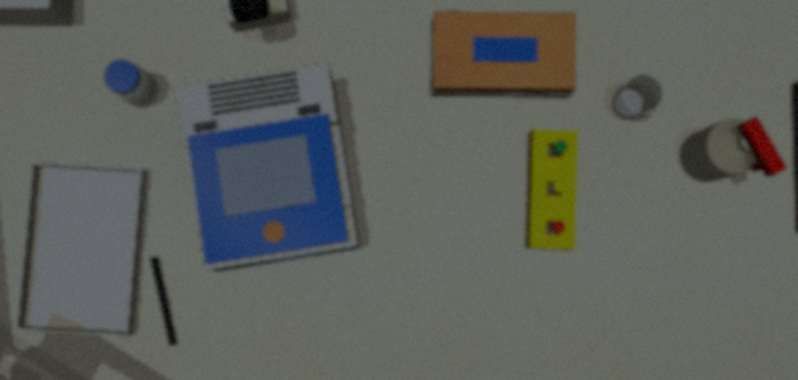

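View pics/sidec.png

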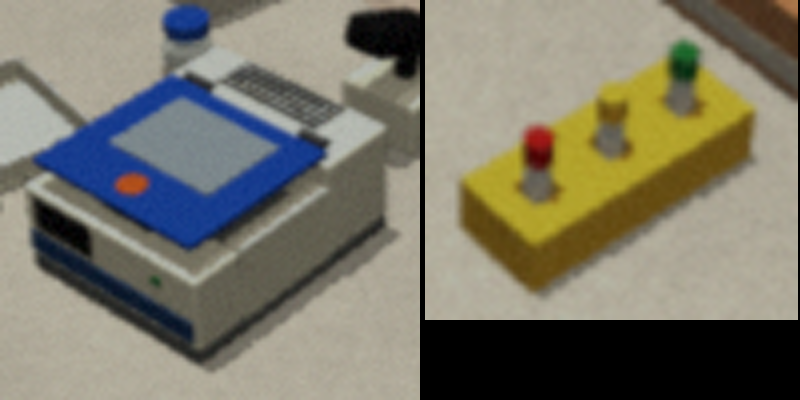

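The top view shows the hatch with its mark near px (264,222) and the rack on the right, with red at the near end (412,220), yellow in the middle and green at the far end. Next I segment by colour and compute positions.

```bash
cat > h.py <<'E'
import cv2,numpy as np
C={"top":([[438.9,0,322.8],[0,438.9,199.6],[0,0,1]],[[0.0129,-0.9999,-0.0077],[-0.996,-0.0121,-0.0889],[0.0888,0.0088,-0.996]],[-0.033,0.5431,1.1728]),
"side":([[446.9,0,323.8],[0,446.9,199.7],[0,0,1]],[[0.7715,-0.6362,-0.0086],[-0.4054,-0.4811,-0.7773],[0.4904,0.6032,-0.629]],[-0.4652,0.2993,1.2819])}
C={k:tuple(map(np.array,v)) for k,v in C.items()}
def at_z(c,uv,z):
    K,R,t=C[c]; d=(R.T@np.linalg.inv(K)@np.c_[np.reshape(uv,(-1,2)),np.ones(np.size(uv)//2)].T).T; o=-R.T@t
    return o+d*((z-o[2])/d[:,2])[:,None]
def proj(c,X):
    K,R,t=C[c]; p=K@(R@np.array(X)+t); return p[:2]/p[2]
def tri(uvt,uvs):
    P=[C[c][0]@np.c_[C[c][1],C[c][2]] for c in ("top","side")]
    x=cv2.triangulatePoints(P[0],P[1],np.array(uvt,float).reshape(2,1),np.array(uvs,float).reshape(2,1)); return (x[:3]/x[3]).ravel()
def hue(img,lo,hi,box,s=110,v=40):
    h=cv2.cvtColor(img,cv2.COLOR_BGR2HSV); m=cv2.inRange(h,(lo,s,v),(hi,255,255)); k=np.zeros_like(m); x0,y0,x1,y1=box; k[y0:y1,x0:x1]=m[y0:y1,x0:x1]; return k
def cen(m):
    p=cv2.moments(m,True); return (round(p["m10"]/max(p["m00"],1),2),round(p["m01"]/max(p["m00"],1),2)),p["m00"]
E
python3 - <<'E'
from h import *
a=cv2.imread("pics/top0.png");b=cv2.imread("pics/side0.png")
mt=cen(hue(a,5,20,(240,205,290,235)));ms=cen(hue(b,5,18,(255,170,300,200),130))
print("mark",mt,ms,at_z("top",mt[0],.122),at_z("side",ms[0],.122),tri(mt[0],ms[0]))
m=hue(a,105,130,(215,150,310,242),110,40);cs=max(cv2.findContours(m,0,2)[0],key=cv2.contourArea)
w=at_z("top",cs.reshape(-1,2)+0.,.122)[:,:2];r=cv2.minAreaRect((w*1000).astype(np.float32));print("hatch",r,"expect 172x190")
m=hue(a,22,35,(390,160,430,240));cs=max(cv2.findContours(m,0,2)[0],key=cv2.contourArea)
w=at_z("top",cs.reshape(-1,2)+0.,.040)[:,:2];r=cv2.minAreaRect((w*1000).astype(np.float32));print("rack",r)
for n,lo,hi,bt,bs in (("red",0,8,(405,210,420,228),(345,248,362,268)),("green",40,85,(405,165,420,185),(370,233,386,250))):
    mt=cen(hue(a,lo,hi,bt));ms=cen(hue(b,lo,hi,bs));print(n,mt,ms,at_z("top",mt[0],.078),at_z("side",ms[0],.073),tri(mt[0],ms[0]))
E
```

```text
mark ((263.74, 221.28), 58.0) ((272.5, 185.5), 22.0) [[0.4786654  0.11954567 0.122     ]] [[0.47916598 0.12122215 0.122     ]] [0.47838774 0.11950857 0.12335934]
hatch ((535.74365234375, 129.38848876953125), (170.59298706054688, 188.0592803955078), 9.806934356689453) expect 172x190
rack ((546.5969848632812, -261.2273864746094), (67.98348236083984, 170.11595153808594), 88.37053680419922)
red ((412.5, 219.0), 24.0) ((350.77, 256.97), 31.0) [[ 0.49108879 -0.25958683  0.078     ]] [[ 0.49147771 -0.26138553  0.073     ]] [ 0.49156688 -0.26083039  0.07240758]
green ((414.05, 176.87), 39.0) ((378.07, 241.29), 28.0) [[ 0.60118263 -0.26421185  0.078     ]] [[ 0.5998718  -0.26621523  0.073     ]] [ 0.60167667 -0.26521691  0.07125924]
```

```bash
python3 -c "
from h import *
print('black thing',tri((252,103),(334,146)))
r=cen(hue(cv2.imread('pics/top0.png'),100,130,(170,130,208,160)))[0];print('reagent',at_z('top',r,.1))"
python3 -m handwheel '[[[0.0247,-0.0471,0,0,0,3.9],[0.0247,-0.0471,0,0,0,3.9],[0.0247,-0.0471,0,0,0,3.9],[0.0247,-0.0471,0,0,0,3.9],[0.0247,-0.0471,0,0,0,3.9],[0.0247,-0.0471,0,0,0,3.9],[0.0247,-0.0471,0,0,0,3.9],[0.0247,-0.0471,0,0,0,3.9],[0.0247,-0.0471,-0.01,0,0,3.9],[0,0,-0.01,0,0,0]]]' 1 10
```

```text
black thing [0.7759878  0.15198985 0.14297681]
reagent [[0.68827082 0.33535758 0.1       ]]
t: 2.65
tool_pos: [0.4796, 0.1157, 0.1985]
ee_rot: [-0.263, 3.13, -0.001]
wrist_force: [0.4, 0.3, 0.2]
opening: 0.0009
finger_force: 0.0
```

```bash
python3 -m handwheel '[[[0,0.001,-0.03,0,0,0],[0,0,-0.025,0,0,0],[0,0,-0.012,0,0,0],[0,0,-0.002,0,0,0],[0,0,0,0,0,0]]]'
```

```text
t: 3.28
tool_pos: [0.4787, 0.1201, 0.1305]
ee_rot: [-0.27, 3.129, 0.0]
wrist_force: [-0.5, 0.7, 0.3]
opening: 0.0008
finger_force: 0.0
```

```bash
python3 -m handwheel '[[[0,0,-0.003,0,0,0],[0,0,-0.003,0,0,0],[0,0,-0.002,0,0,0],[0,0,-0.0015,0,0,0],[0,0,-0.0015,0,0,0]]]'
python3 -m handwheel '[[[0,0,-0.001,0,0,0]]]'
```

```text
t: 3.9
tool_pos: [0.4784, 0.1198, 0.1187]
ee_rot: [-0.269, 3.13, 0.0]
wrist_force: [-1.2, 0.2, 1.7]
opening: 0.0004
finger_force: 0.8
t: 4.03
tool_pos: [0.4784, 0.1197, 0.1176]
ee_rot: [-0.269, 3.13, -0.0]
wrist_force: [0.3, -0.1, 0.8]
opening: 0.0006
finger_force: 0.8
```

```bash
python3 -m handwheel '[[[0,0,-0.0008,0,0,0],[0,0,0,0,0,0]]]'|grep -E 'pos|wrist'
```

```text
tool_pos: [0.4784, 0.1198, 0.1169]
wrist_force: [-0.1, 0.5, 1.2]
```

```bash
python3 -m handwheel '[[[0,0,-0.0008,0,0,0],[0,0,0,0,0,0]]]'|grep -E 'pos|wrist'
```

```text
tool_pos: [0.4783, 0.1198, 0.116]
wrist_force: [0.8, 0.7, 1.4]
```

```bash
python3 -m handwheel '[[[0,0,-0.0009,0,0,0],[0,0,0,0,0,0]]]'|grep -E 'pos|wrist'
```

```text
tool_pos: [0.4783, 0.1198, 0.1151]
wrist_force: [0.5, 0.3, 1.9]
```

```bash
python3 -m handwheel '[[[0,0,-0.0009,0,0,0],[0,0,0,0,0,0]]]'|grep -E 'pos|wrist'
```

```text
tool_pos: [0.4782, 0.1197, 0.1141]
wrist_force: [0.6, 0.0, 1.4]
```

```bash
python3 -m handwheel '[[[0,0,-0.0009,0,0,0],[0,0,0,0,0,0]]]'|grep -E 'pos|wrist'
```

```text
tool_pos: [0.4783, 0.1197, 0.1133]
wrist_force: [0.8, 0.3, 1.1]
```

```bash
python3 -m handwheel '[[[0,0,-0.0009,0,0,0],[0,0,0,0,0,0]]]'|grep -E 'pos|wrist'
```

```text
tool_pos: [0.4783, 0.1198, 0.1124]
wrist_force: [-0.2, -0.1, 2.2]
```

```bash
python3 -m handwheel '[[[0,0,-0.0009,0,0,0],[0,0,0,0,0,0]]]'|grep -E 'pos|wrist'
```

```text
tool_pos: [0.4783, 0.1198, 0.1117]
wrist_force: [-0.7, -1.3, 5.5]
```

```bash
python3 -m handwheel '[[[0,0,-0.0004,0,0,0],[0,0,0,0,0,0]]]'|grep -E 'pos|wrist'
```

```text
tool_pos: [0.4784, 0.1198, 0.1114]
wrist_force: [-0.9, -0.4, 5.4]
```

```bash
python3 -m handwheel '[[[0,0,-0.0004,0,0,0],[0,0,0,0,0,0]]]'|grep -E 'pos|wrist'
```

```text
tool_pos: [0.4784, 0.1198, 0.1112]
wrist_force: [-2.2, -0.6, 7.6]
```

```bash
python3 -m handwheel '[[[0,0,0.03,0,0,0],[0,0,0.045,0,0,0],[0,0,0.045,0,0,0],[0.0018,-0.054,0,0,0,0],[0.0018,-0.054,0,0,0,0],[0.0018,-0.054,0,0,0,0],[0.0018,-0.054,0,0,0,0],[0.0018,-0.054,0,0,0,0],[0.0018,-0.054,0,0,0,0],[0.002,-0.056,0,0,0,0]]]' 
python3 -m handwheel '[[[0,0,0,0,0,0],[0,0,0,0,0,0],[0,0,-0.04,0,0,0],[0,0,-0.02,0,0,0],[0,0,0,0,0,0]]]' 0.4 10
python3 - <<'E'
from cell import vision
from h import *
for c in("top","side"):
    cv2.imwrite(f"pics/{c}1.png",vision.get_image(c)["image"][:,:,::-1])
a=cv2.imread("pics/top1.png");b=cv2.imread("pics/side1.png")
m=np.zeros((520,800,3),np.uint8);m[:,:400]=cv2.resize(a[110:250,200:430],(400,244))[:0].shape[0] if 0 else 0
m[:244,:400]=cv2.resize(a[110:250,200:430],(400,244));m[:480,405:795]=cv2.resize(b[120:290,240:380],(390,480));cv2.imwrite("pics/v1.png",m)
E
```

```text
t: 7.52
tool_pos: [0.4907, -0.2618, 0.2302]
ee_rot: [0.27, -3.13, -0.001]
wrist_force: [0.9, -0.3, 0.5]
opening: 0.0006
finger_force: 0.0
t: 8.15
tool_pos: [0.49, -0.2584, 0.1687]
ee_rot: [0.271, -3.127, -0.004]
wrist_force: [0.4, 0.7, -0.1]
opening: 0.0457
finger_force: 0.0
```

View pics/v1.png

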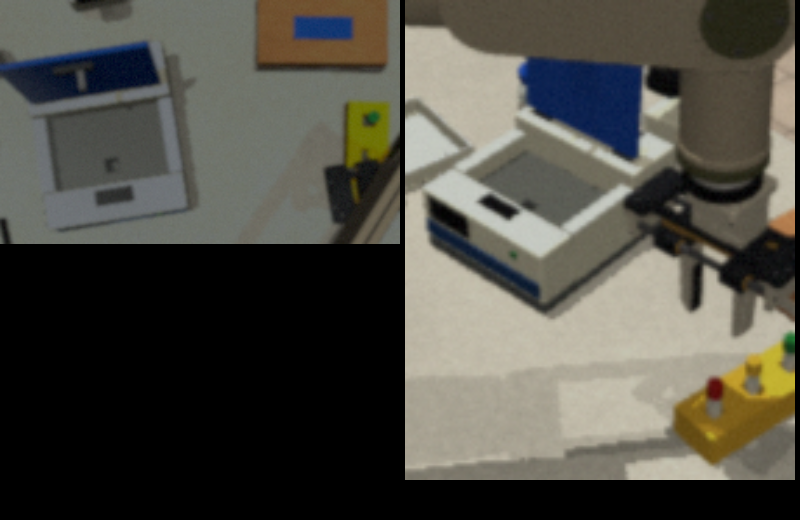

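Hatch is open. The port shows in the top view near px (264,205). Descending over the tube and measuring the port.

```bash
python3 -m handwheel '[[[0,0,-0.04,0,0,0],[0,0,-0.03,0,0,0],[0,0,-0.005,0,0,0],[0,0,0,0,0,0]]]'
python3 - <<'E'
from h import *
a=cv2.imread("pics/top1.png");b=cv2.imread("pics/side1.png")
p=np.array([0.5259,0.1277]);
print("pred port px",proj("top",[*p,.065]),proj("side",[*p,.065]))
u,v=proj("top",[*p,.065]).round().astype(int);print(cv2.cvtColor(a,6)[v-8:v+9,u-8:u+9])
u,v=proj("side",[*p,.065]).round().astype(int);print(u,v);print(cv2.cvtColor(b,6)[v-6:v+7,u-8:u+9])
E
```

```text
t: 8.75
tool_pos: [0.4919, -0.2607, 0.0973]
ee_rot: [-0.27, 3.129, -0.002]
wrist_force: [0.6, -0.5, 0.6]
opening: 0.0558
finger_force: 0.0
pred port px [264.17148055 204.14889308] [283.73926575 192.36649221]
[[77 77 78 78 79 78 77 80 79 80 77 78 79 79 76 78 77]
 [79 77 79 79 79 77 79 78 78 80 77 77 75 78 80 79 76]
 [79 76 75 80 77 78 78 79 78 77 79 77 76 79 79 79 76]
 [79 78 79 79 80 77 77 74 74 74 71 76 76 75 78 78 79]
 [82 78 79 76 72 72 71 63 68 61 62 64 72 77 81 78 78]
 [78 78 78 75 63 56 58 52 50 53 52 61 68 77 80 78 78]
 [84 81 77 71 61 49 42 42 46 53 58 62 70 79 76 82 80]
 [81 79 77 68 61 45 43 47 53 64 70 68 68 72 79 78 78]
 [82 82 81 74 61 49 43 49 59 70 75 73 77 76 78 79 78]
 [81 80 79 76 60 50 45 47 56 65 73 80 72 79 80 78 80]
 [81 79 79 78 68 56 47 47 56 62 73 75 75 74 79 78 82]
 [82 81 79 78 67 61 47 46 57 58 68 71 73 78 78 80 81]
 [82 80 81 80 74 62 57 58 60 65 70 73 75 78 75 80 77]
 [80 83 81 76 75 72 68 70 71 75 76 75 74 77 79 78 82]
 [84 80 80 79 78 77 75 78 77 81 79 81 79 83 80 79 75]
 [78 81 81 77 81 81 79 80 80 81 80 78 83 80 82 79 80]
 [79 83 84 78 81 78 80 81 81
[... 258 characters left out ...]
 92  89  88  91  93  89  90  91  90  89  92  92  92  92  92]
 [154 124 102  99  93  92  86  77  79  88  89  91  90  88  90  89  91]
 [140 160 149 120  96  89  72  60  55  70  81  91  92  91  93  90  92]
 [ 68 102 135 156 132  92  56  45  43  50  62  73  85  90  90  90  93]
 [ 23  35  71 109 147 141 101  68  47  47  59  81  88  91  92  91  91]
 [ 15  16  25  46  94 140 162 144 102  79  79  87  91  89  91  90  90]
 [ 17  15  24  47  84 159 187 190 176 155 121  99  93  92  89  90  90]
 [ 30  27  73 142 172 187 198 195 193 192 178 148 117  94  94  96  93]
 [ 96  80 146 186 192 199 199 201 200 197 199 190 176 148 109  97  93]
 [176 173 186 196 197 198 201 199 198 199 197 197 193 185 163 129 105]]
```

```bash
python3 -m handwheel '[[[0,0.0004,-0.025,0,0,0],[0,0,-0.013,0,0,0],[0,0,-0.003,0,0,0],[0,0,0,0,0,0]]]'
python3 -m handwheel '[[[0,0,0,0,0,0],[0,0,0,0,0,0],[0,0,0,0,0,0],[0,0,0,0,0,0],[0,0,0,0,0,0]]]' 1 15
```

```text
t: 9.25
tool_pos: [0.4915, -0.2601, 0.0555]
ee_rot: [-0.27, 3.129, -0.001]
wrist_force: [-0.1, -0.5, -0.3]
opening: 0.0558
finger_force: 0.0
t: 9.88
tool_pos: [0.4911, -0.2598, 0.0547]
ee_rot: [0.269, -3.13, -0.0]
wrist_force: [0.5, -0.7, 0.6]
opening: 0.0174
finger_force: 15.0
```

```bash
python3 -m handwheel '[[[0,0,0.01,0,0,0],[0,0,0.02,0,0,0],[0,0,0.04,0,0,0],[0,0,0.04,0,0,0],[0,0,0.02,0,0,0],[0.002,0.02,0,0,0,0],[0.0044,0.05,0,0,0,0],[0.0044,0.05,0,0,0,0],[0.0044,0.05,0,0,0,0],[0.0044,0.05,0,0,0,0]]]'
python3 -m handwheel '[[[0.0044,0.05,0,0,0,0],[0.0044,0.05,0,0,0,0],[0.004,0.044,0,0,0,0],[0.002,0.0238,0,0,0,0],[0,0,0,0,0,0],[0,0,-0.02,0,0,0],[0,0,-0.015,0,0,0],[0,0,0,0,0,0],[0,0,0,0,0,0]]]'
python3 - <<'E'
from cell import vision,robot
from h import *
for c in("top","side"):
    cv2.imwrite(f"pics/{c}2.png",vision.get_image(c)["image"][:,:,::-1])
a=cv2.imread("pics/top2.png");b=cv2.imread("pics/side2.png")
m=np.zeros((480,800,3),np.uint8)
m[:244,:400]=cv2.resize(a[110:250,200:430],(400,244));m[:480,405:795]=cv2.resize(b[100:223,240:340],(390,480));cv2.imwrite("pics/v2.png",m)
E
```

```text
t: 11.12
tool_pos: [0.5091, -0.0368, 0.1824]
ee_rot: [0.27, -3.127, -0.002]
wrist_force: [1.2, -0.8, -0.9]
opening: 0.0178
finger_force: 15.0
t: 12.25
tool_pos: [0.5255, 0.1274, 0.1497]
ee_rot: [0.268, -3.13, 0.0]
wrist_force: [0.4, -0.9, -0.6]
opening: 0.0175
finger_force: 15.0
```

View pics/v2.png

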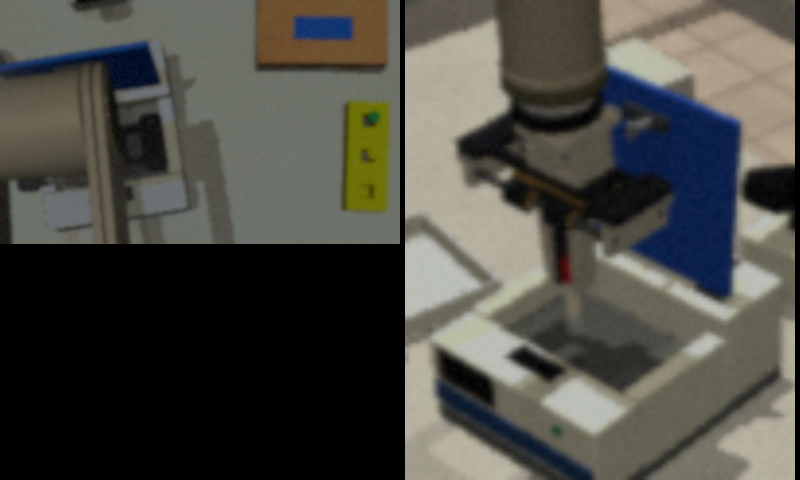

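The tube hangs upright under the closed fingers, side view about px (282,182), with the hatch standing open behind it. Only the yellow and green tubes remain in the rack. Lowering with force checks.

```bash
python3 -m handwheel '[[[0,0.0004,-0.02,0,0,0],[0,0,-0.011,0,0,0],[0,0,0,0,0,0],[0,0,-0.003,0,0,0],[0,0,-0.003,0,0,0],[0,0,0,0,0,0]]]'
python3 -m handwheel '[[[0,0,-0.002,0,0,0],[0,0,0,0,0,0]]]'
```

```text
t: 13.1
tool_pos: [0.5255, 0.1284, 0.1127]
ee_rot: [0.27, -3.13, -0.0]
wrist_force: [-0.7, 0.3, 0.6]
opening: 0.0172
finger_force: 15.0
t: 13.35
tool_pos: [0.5255, 0.1283, 0.1106]
ee_rot: [0.27, -3.13, 0.0]
wrist_force: [0.2, -0.3, -1.1]
opening: 0.0175
finger_force: 15.0
```

```bash
python3 -m handwheel '[[[0,0,-0.004,0,0,0],[0,0,-0.006,0,0,0],[0,0,-0.006,0,0,0],[0,0,0,0,0,0]]]'
```

```text
t: 13.85
tool_pos: [0.5248, 0.1283, 0.0937]
ee_rot: [0.269, -3.128, 0.0]
wrist_force: [0.9, 0.6, -0.0]
opening: 0.0177
finger_force: 15.0
```

```bash
python3 -m handwheel '[[[0,0,-0.006,0,0,0],[0,0,-0.006,0,0,0],[0,0,-0.006,0,0,0],[0,0,-0.003,0,0,0],[0,0,0,0,0,0]]]'
python3 -m handwheel '[[[0,0,-0.0015,0,0,0],[0,0,-0.001,0,0,0],[0,0,0,0,0,0]]]'
```

```text
t: 14.48
tool_pos: [0.5252, 0.1283, 0.0734]
ee_rot: [0.269, -3.129, 0.0]
wrist_force: [-0.3, -0.5, -0.2]
opening: 0.0173
finger_force: 15.0
t: 14.85
tool_pos: [0.5255, 0.1283, 0.0713]
ee_rot: [-0.27, 3.13, -0.0]
wrist_force: [0.3, -0.2, -0.2]
opening: 0.0176
finger_force: 15.0
```

```bash
python3 -m handwheel '[[[0,0,-0.001,0,0,0],[0,0,-0.001,0,0,0],[0,0,0,0,0,0]]]'
```

```text
t: 15.22
tool_pos: [0.5254, 0.1283, 0.0691]
ee_rot: [0.269, -3.13, 0.0]
wrist_force: [0.4, -0.4, 0.3]
opening: 0.0175
finger_force: 15.0
```

```bash
python3 -m handwheel '[[[0,0,-0.0007,0,0,0],[0,0,0,0,0,0]]]'|grep -E 'pos|wrist'; python3 -m handwheel '[[[0,0,-0.0006,0,0,0],[0,0,0,0,0,0]]]'|grep -E 'pos|wrist'
```

```text
tool_pos: [0.5257, 0.1284, 0.0687]
wrist_force: [-0.5, -0.3, 0.6]
tool_pos: [0.5261, 0.1284, 0.0687]
wrist_force: [-0.5, 0.9, 4.9]
```

```bash
python3 -m handwheel '[[[0,0,0.0006,0,0,0],[0,0,0,0,0,0],[0,0,0,0,0,0]]]' 0.6
python3 -m handwheel '[[[0,0,0.01,0,0,0],[0,0,0.03,0,0,0],[0,0,0.05,0,0,0],[0,0,0.05,0,0,0],[-0.05,-0.0086,0.05,0,0,0],[-0.05,-0.03,0.03,0,0,0],[0,-0.06,0.03,0,0,0],[0,-0.06,0,0,0,0],[0,-0.05,0,0,0,0]]]'
python3 - <<'E'
from cell import vision,robot
from h import *
for c in("top","side"):
    cv2.imwrite(f"pics/{c}3.png",vision.get_image(c)["image"][:,:,::-1])
a=cv2.imread("pics/top3.png");b=cv2.imread("pics/side3.png")
m=np.zeros((480,800,3),np.uint8)
m[:400,:400]=cv2.resize(a[120:250,190:320],(400,400));m[:480,405:795]=cv2.resize(b[100:223,240:340],(390,480));cv2.imwrite("pics/v3.png",m)
E
```

```text
t: 16.1
tool_pos: [0.5252, 0.1283, 0.0683]
ee_rot: [0.27, -3.13, 0.0]
wrist_force: [0.1, 0.2, 0.6]
opening: 0.0372
finger_force: 0.0
t: 17.23
tool_pos: [0.4338, -0.0755, 0.3106]
ee_rot: [-0.269, 3.127, -0.002]
wrist_force: [0.1, 0.8, 0.1]
opening: 0.0374
finger_force: 0.0
```

View pics/v3.png

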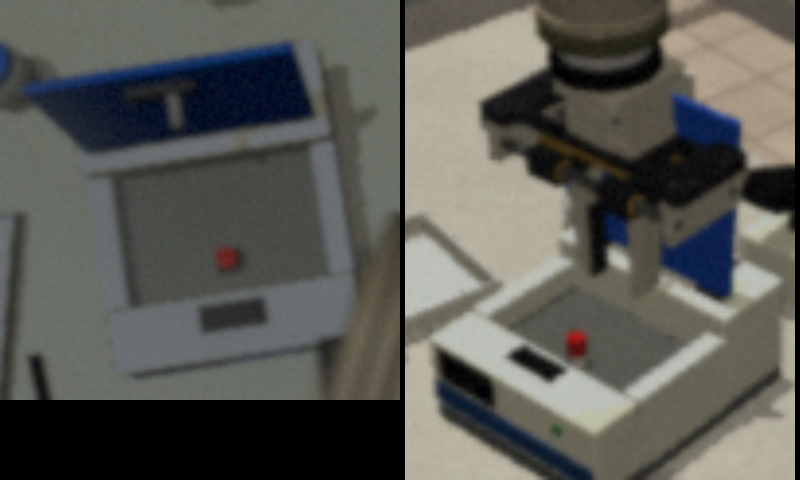

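The tube stands upright in the port at top px (264,204), and the hatch is fully open. Next I go over the hatch to its back side.

```bash
python3 -m handwheel '[[[0,0,0.035,0,0,0],[0.0325,0.0294,0,0,0,0],[0.0325,0.0294,0,0,0,0],[0.0325,0.0294,0,0,0,0],[0.0325,0.0294,0,0,0,0],[0.0325,0.0294,0,0,0,0],[0.0325,0.0294,0,0,0,0],[0.0325,0.0294,0,0,0,0],[0.0325,0.0294,0,0,0,0],[0,0,0,0,0,0]]]' 1 10
```

```text
t: 18.58
tool_pos: [0.6943, 0.1649, 0.3405]
ee_rot: [0.274, -3.125, -0.001]
wrist_force: [-0.7, -0.5, -0.1]
opening: 0.0
finger_force: 0.0
```

```bash
python3 -m handwheel '[[[0,0,-0.03,0,0,0],[0,0,-0.03,0,0,0],[0,0,-0.03,0,0,0],[0,0,0,0,0,0]]]'
```

```text
t: 19.08
tool_pos: [0.6918, 0.1615, 0.2515]
ee_rot: [0.269, -3.125, 0.001]
wrist_force: [0.1, 0.0, -0.6]
opening: 0.0006
finger_force: 0.0
```

```bash
python3 -m handwheel '[[[-0.0138,-0.0075,0,0,0,0],[-0.0099,-0.0017,0,0,0,0],[-0.0069,-0.0012,0,0,0,0],[-0.0069,-0.0012,0,0,0,0],[-0.0069,-0.0012,0,0,0,0],[-0.0069,-0.0012,0,0,0,0],[-0.0069,-0.0012,0,0,0,0]]]'
```

```text
t: 19.95
tool_pos: [0.6355, 0.1463, 0.2541]
ee_rot: [-0.27, 3.129, 0.0]
wrist_force: [1.6, 0.3, 1.1]
opening: 0.0007
finger_force: 0.8
```

```bash
python3 -m handwheel '[[[-0.0069,-0.0012,0,0,0,0],[-0.0069,-0.0012,0,0,0,0],[-0.0069,-0.0012,0,0,0,0],[-0.0069,-0.0012,0,0,0,0],[-0.0069,-0.0012,-0.001,0,0,0],[-0.0069,-0.0012,-0.001,0,0,0],[-0.0069,-0.0012,-0.002,0,0,0]]]'
```

```text
t: 20.82
tool_pos: [0.587, 0.1378, 0.25]
ee_rot: [-0.27, 3.13, -0.0]
wrist_force: [1.8, -0.0, -1.4]
opening: 0.0002
finger_force: 0.7
```

```bash
python3 -m handwheel '[[[-0.0082,-0.0014,-0.002,0,0,0],[-0.0082,-0.0014,-0.002,0,0,0],[-0.0082,-0.0014,-0.002,0,0,0],[-0.0072,-0.0012,-0.0043,0,0,0],[-0.0072,-0.0012,-0.0043,0,0,0],[-0.0072,-0.0012,-0.0043,0,0,0],[-0.0061,-0.0011,-0.006,0,0,0],[-0.0061,-0.0011,-0.006,0,0,0],[-0.0061,-0.0011,-0.006,0,0,0]]]'
```

```text
t: 21.95
tool_pos: [0.5226, 0.1268, 0.2126]
ee_rot: [-0.27, 3.13, 0.0]
wrist_force: [0.9, 0.6, 1.0]
opening: 0.0003
finger_force: 0.7
```

```bash
python3 -m handwheel '[[[-0.0051,-0.0009,-0.0068,0,0,0],[-0.0051,-0.0009,-0.0068,0,0,0],[-0.0051,-0.0009,-0.0068,0,0,0],[-0.0036,-0.0006,-0.0078,0,0,0],[-0.0036,-0.0006,-0.0078,0,0,0],[-0.0036,-0.0006,-0.0078,0,0,0],[-0.0023,-0.0004,-0.008,0,0,0],[-0.0023,-0.0004,-0.007,0,0,0],[-0.0023,-0.0004,-0.007,0,0,0]]]'
```

```text
t: 23.08
tool_pos: [0.4901, 0.1212, 0.1469]
ee_rot: [-0.269, 3.129, 0.0]
wrist_force: [1.5, 0.5, 1.0]
opening: 0.0005
finger_force: 0.8
```

```bash
python3 -m handwheel '[[[-0.0023,-0.0003,-0.005,0,0,0],[-0.0023,-0.0003,-0.005,0,0,0],[-0.0023,-0.0003,-0.005,0,0,0],[-0.0023,-0.0003,-0.004,0,0,0],[-0.0023,-0.0003,-0.003,0,0,0],[0,0,0,0,0,0]]]'
```

```text
t: 23.82
tool_pos: [0.4779, 0.1196, 0.1248]
ee_rot: [0.269, -3.129, 0.0]
wrist_force: [1.1, 0.8, 2.3]
opening: 0.0006
finger_force: 1.0
```

```bash
python3 -m handwheel '[[[0,0,-0.002,0,0,0],[0,0,-0.0015,0,0,0],[0,0,-0.0015,0,0,0],[0,0,0,0,0,0]]]'|grep -E 'pos|wrist'
```

```text
tool_pos: [0.4781, 0.1196, 0.1198]
wrist_force: [-0.3, 0.6, -0.6]
```

```bash
python3 -m handwheel '[[[0,0,-0.0015,0,0,0],[0,0,-0.0015,0,0,0],[0,0,0,0,0,0]]]'|grep -E 'pos|wrist'
```

```text
tool_pos: [0.4785, 0.1196, 0.1172]
wrist_force: [0.4, 0.6, 0.6]
```

```bash
python3 -m handwheel '[[[0,0,-0.001,0,0,0],[0,0,-0.001,0,0,0],[0,0,-0.001,0,0,0],[0,0,0,0,0,0]]]'|grep -E 'pos|wrist'
```

```text
tool_pos: [0.4785, 0.1196, 0.1142]
wrist_force: [0.3, -0.4, 1.0]
```

```bash
python3 -m handwheel '[[[0,0,-0.0008,0,0,0],[0,0,-0.0008,0,0,0],[0,0,0,0,0,0]]]'|grep -E 'pos|wrist'
```

```text
tool_pos: [0.4786, 0.1196, 0.1127]
wrist_force: [0.3, 1.0, 1.7]
```

```bash
python3 -m handwheel '[[[0,0,-0.0009,0,0,0],[0,0,0,0,0,0]]]'|grep -E 'pos|wrist'
```

```text
tool_pos: [0.4786, 0.1196, 0.112]
wrist_force: [0.9, 0.2, 3.2]
```

```bash
python3 -m handwheel '[[[0,0,-0.0007,0,0,0],[0,0,0,0,0,0]]]'|grep -E 'pos|wrist'
```

```text
tool_pos: [0.4787, 0.1196, 0.1115]
wrist_force: [-0.9, -0.9, 4.9]
```

```bash
python3 -m handwheel '[[[0,0,-0.0006,0,0,0],[0,0,0,0,0,0]]]'|grep -E 'pos|wrist'
```

```text
tool_pos: [0.4787, 0.1197, 0.1111]
wrist_force: [-1.7, -0.1, 8.2]
```

Stop reached at 8.2 N. Now I let go, slowly at first and then clear, and look.

```bash
python3 -m handwheel '[[[0,0,0.004,0,0,0],[0,0,0.006,0,0,0],[0,0,0.02,0,0,0],[0,0,0.05,0,0,0],[-0.01,-0.05,0.05,0,0,0],[-0.01,-0.055,0.02,0,0,0],[-0.01,-0.055,0,0,0,0],[-0.01,-0.055,0,0,0,0],[-0.01,-0.03,0,0,0,0],[0,0,0,0,0,0]]]'
python3 -m handwheel '[[[0,0,0,0,0,0],[0,0,0,0,0,0],[0,0,0,0,0,0],[0,0,0,0,0,0],[0,0,0,0,0,0],[0,0,0,0,0,0],[0,0,0,0,0,0],[0,0,0,0,0,0],[0,0,0,0,0,0]]]'
python3 - <<'E'
from cell import vision,robot
from h import *
for c in("top","side"):
    cv2.imwrite(f"pics/{c}4.png",vision.get_image(c)["image"][:,:,::-1])
a=cv2.imread("pics/top4.png");b=cv2.imread("pics/side4.png")
mt=cen(hue(a,5,20,(240,205,290,235)));ms=cen(hue(b,5,18,(255,170,300,200),130))
print("mark",mt,ms,tri(mt[0],ms[0]))
m=np.zeros((480,800,3),np.uint8)
m[:250,:400]=cv2.resize(a[90:300,110:446],(400,250));m[:480,405:795]=cv2.resize(b[100:223,240:340],(390,480));cv2.imwrite("pics/v4.png",m)
E
```

```text
t: 27.58
tool_pos: [0.4288, -0.1208, 0.254]
ee_rot: [0.264, -3.13, -0.0]
wrist_force: [-0.0, 0.4, -0.1]
opening: 0.0004
finger_force: 0.0
t: 28.7
tool_pos: [0.4297, -0.1192, 0.2542]
ee_rot: [0.269, -3.13, -0.0]
wrist_force: [-0.5, -0.5, -0.4]
opening: 0.0005
finger_force: 0.0
mark ((0.0, 0.0), 0.0) ((0.0, 0.0), 0.0) [ 0.20723921 -0.01882     1.11670973]
```

View pics/v4.png

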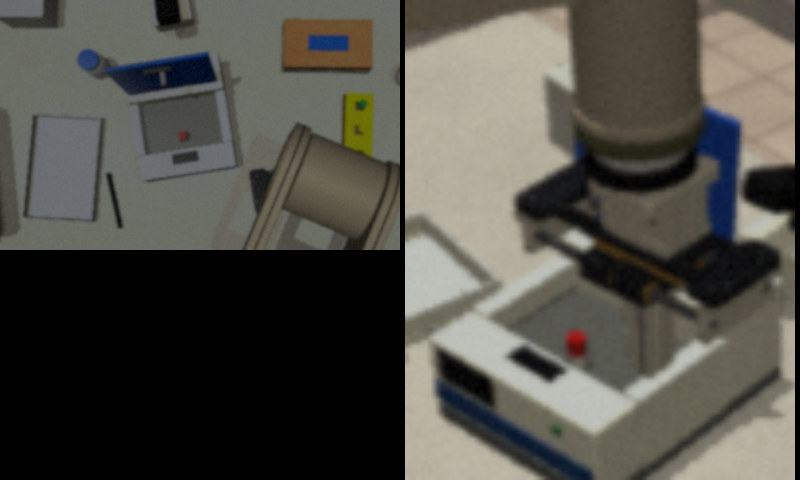

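The hatch came back open (top view, still standing behind the port) although the stop was felt; the tube is still fine. Swinging it down again.

```bash
python3 -m handwheel '[[[0,0,0.045,0,0,0],[0,0,0.045,0,0,0],[0.032,0.0343,0,0,0,0],[0.032,0.0343,0,0,0,0],[0.032,0.0343,0,0,0,0],[0.032,0.0343,0,0,0,0],[0.032,0.0343,0,0,0,0],[0.032,0.0343,0,0,0,0],[0.032,0.0343,0,0,0,0],[0.032,0.0343,0,0,0,0]]]' 
python3 -m handwheel '[[[0,0,0,0,0,0],[0,0,0,0,0,0],[0,0,-0.03,0,0,0],[0,0,-0.03,0,0,0],[0,0,-0.03,0,0,0],[0,0,0,0,0,0]]]'
```

```text
t: 30.05
tool_pos: [0.6866, 0.1564, 0.344]
ee_rot: [0.269, -3.13, 0.0]
wrist_force: [-0.3, 0.2, -0.0]
opening: 0.0009
finger_force: 0.0
t: 30.8
tool_pos: [0.6838, 0.1538, 0.2523]
ee_rot: [0.267, -3.126, 0.001]
wrist_force: [0.7, 0.9, -0.0]
opening: 0.0
finger_force: 0.0
```

```bash
python3 -m handwheel '[[[-0.0148,-0.0025,0.002,0,0,0],[-0.0095,-0.0015,0,0,0,0],[-0.0075,-0.0012,0,0,0,0],[-0.0075,-0.0012,0,0,0,0],[-0.0075,-0.0012,0,0,0,0],[-0.0075,-0.0012,0,0,0,0],[-0.0075,-0.0012,0,0,0,0],[-0.0075,-0.0012,-0.001,0,0,0],[-0.0075,-0.0012,-0.001,0,0,0]]]'
python3 -m handwheel '[[[-0.0075,-0.0012,-0.001,0,0,0],[-0.0075,-0.0012,-0.001,0,0,0],[-0.0075,-0.0012,-0.002,0,0,0],[-0.0082,-0.0014,-0.002,0,0,0],[-0.0082,-0.0014,-0.002,0,0,0],[-0.0072,-0.0012,-0.0043,0,0,0],[-0.0072,-0.0012,-0.0043,0,0,0]]]'
```

```text
t: 31.92
tool_pos: [0.6084, 0.1427, 0.254]
ee_rot: [0.269, -3.13, 0.0]
wrist_force: [2.3, -0.2, 0.4]
opening: 0.0006
finger_force: 0.8
t: 32.8
tool_pos: [0.5551, 0.134, 0.2375]
ee_rot: [-0.27, 3.13, -0.0]
wrist_force: [0.8, 0.3, 0.9]
opening: 0.0002
finger_force: 0.7
```

```bash
python3 -m handwheel '[[[-0.0074,-0.0013,-0.0035,0,0,0],[-0.0074,-0.0013,-0.0035,0,0,0],[-0.0061,-0.0011,-0.006,0,0,0],[-0.0061,-0.0011,-0.006,0,0,0],[-0.0061,-0.0011,-0.006,0,0,0],[-0.0051,-0.0009,-0.0068,0,0,0],[-0.0051,-0.0009,-0.0068,0,0,0],[-0.0051,-0.0009,-0.0068,0,0,0]]]'
python3 -m handwheel '[[[-0.0036,-0.0006,-0.0078,0,0,0],[-0.0036,-0.0006,-0.0078,0,0,0],[-0.0036,-0.0006,-0.0078,0,0,0],[-0.0023,-0.0004,-0.008,0,0,0],[-0.0023,-0.0004,-0.007,0,0,0],[-0.0023,-0.0004,-0.007,0,0,0]]]'
```

```text
t: 33.8
tool_pos: [0.5069, 0.1254, 0.1917]
ee_rot: [-0.269, 3.13, -0.0]
wrist_force: [1.6, 0.3, 0.9]
opening: 0.0004
finger_force: 0.7
t: 34.55
tool_pos: [0.4896, 0.1225, 0.1465]
ee_rot: [-0.27, 3.13, 0.0]
wrist_force: [1.1, 1.1, 1.2]
opening: 0.0007
finger_force: 0.8
```

```bash
python3 -m handwheel '[[[-0.0023,-0.0006,-0.005,0,0,0],[-0.0023,-0.0006,-0.005,0,0,0],[-0.0023,-0.0006,-0.005,0,0,0],[-0.0023,-0.0005,-0.004,0,0,0],[-0.002,-0.0005,-0.003,0,0,0],[0,0,-0.002,0,0,0],[0,0,-0.0015,0,0,0],[0,0,-0.0015,0,0,0]]]'
python3 -m handwheel '[[[0,0,-0.0015,0,0,0],[0,0,-0.0015,0,0,0],[0,0,-0.0015,0,0,0],[0,0,-0.001,0,0,0],[0,0,0,0,0,0]]]'
```

```text
t: 35.55
tool_pos: [0.4777, 0.1195, 0.1192]
ee_rot: [0.269, -3.129, 0.0]
wrist_force: [-0.1, -0.3, 0.2]
opening: 0.0002
finger_force: 0.1
t: 36.17
tool_pos: [0.4783, 0.1197, 0.1142]
ee_rot: [0.27, -3.13, -0.0]
wrist_force: [-1.1, 1.1, 0.8]
opening: 0.0004
finger_force: 0.5
```

```bash
python3 -m handwheel '[[[0,0,-0.0012,0,0,0],[0,0,-0.0012,0,0,0],[0,0,0,0,0,0]]]'|grep -E 'pos|wrist|fing'
```

```text
tool_pos: [0.4785, 0.1197, 0.1121]
wrist_force: [-1.0, -1.1, 2.2]
finger_force: 1.4
```

```bash
python3 -m handwheel '[[[0,0,-0.001,0,0,0],[0,0,0,0,0,0]]]'|grep -E 'pos|wrist|fing'
```

```text
tool_pos: [0.4786, 0.1197, 0.1114]
wrist_force: [-2.5, -0.4, 6.1]
finger_force: 3.1
```

```bash
python3 -m handwheel '[[[0,0,-0.0007,0,0,0],[0,0,0,0,0,0],[0,0,0,0,0,0]]]'|grep -E 'pos|wrist|fing'
```

```text
tool_pos: [0.4786, 0.1197, 0.111]
wrist_force: [-3.3, -1.1, 8.1]
finger_force: 4.2
```

```bash
python3 -m handwheel '[[[0,0,-0.0003,0,0,0],[0,0,0,0,0,0],[0,0,0,0,0,0]]]'|grep -E 'pos|wrist|fing'; for k in 1; do python3 -m handwheel '[[[0,0,0.001,0,0,0],[0,0,0.002,0,0,0],[0,0,0.002,0,0,0],[0,0,0.002,0,0,0],[0,0,0.002,0,0,0],[0,0,0,0,0,0]]]'|grep -E 'pos|wrist|fing'; python3 -m handwheel '[[[0,0,0.002,0,0,0],[0,0,0.002,0,0,0],[0,0,0.002,0,0,0],[0,0,0.002,0,0,0],[0,0,0,0,0,0],[0,0,0,0,0,0],[0,0,0,0,0,0]]]'|grep -E 'pos|wrist|fing'; done
```

```text
tool_pos: [0.4785, 0.1197, 0.1108]
wrist_force: [-3.3, -1.3, 8.8]
finger_force: 4.7
tool_pos: [0.4783, 0.1197, 0.119]
wrist_force: [-0.8, 0.6, 1.8]
finger_force: 0.8
tool_pos: [0.4783, 0.1197, 0.1268]
wrist_force: [0.3, -0.6, 1.8]
finger_force: 0.7
```

The hatch still pushes on the finger at 0.127, so it isn't latched. I'll press again and let go abruptly, staying 30 mm above to catch the hatch if it rises.

```bash
python3 -m handwheel '[[[0,0,-0.004,0,0,0],[0,0,-0.004,0,0,0],[0,0,-0.003,0,0,0],[0,0,-0.002,0,0,0],[0,0,-0.0015,0,0,0],[0,0,0,0,0,0]]]'|grep -E 'pos|wrist|fing'; python3 -m handwheel '[[[0,0,-0.001,0,0,0],[0,0,0,0,0,0]]]'|grep -E 'pos|wrist|fing'
```

```text
tool_pos: [0.4783, 0.1197, 0.1124]
wrist_force: [-0.0, -0.2, 1.2]
finger_force: 0.9
tool_pos: [0.4784, 0.1197, 0.1117]
wrist_force: [-1.1, -0.7, 4.6]
finger_force: 2.3
```

```bash
python3 -m handwheel '[[[0,0,-0.001,0,0,0],[0,0,0,0,0,0],[0,0,0,0,0,0]]]'|grep -E 'pos|wrist|fing'
```

```text
tool_pos: [0.4785, 0.1197, 0.1111]
wrist_force: [-3.4, -0.9, 7.1]
finger_force: 4.0
```

```bash
python3 -m handwheel '[[[0,0,-0.0005,0,0,0],[0,0,0,0,0,0],[0,0,0,0,0,0]]]'|grep -E 'pos|wrist|fing'; python3 -m handwheel '[[[0,0,0.035,0,0,0],[0,0,0,0,0,0],[0,0,0,0,0,0],[0,0,0,0,0,0],[0,0,0,0,0,0],[0,0,0,0,0,0],[0,0,0,0,0,0],[0,0,0,0,0,0]]]'|grep -E 't:|pos|wrist|fing'
```

```text
tool_pos: [0.4785, 0.1197, 0.1107]
wrist_force: [-3.2, -0.3, 8.9]
finger_force: 4.8
t: 41.92
tool_pos: [0.4781, 0.1196, 0.1447]
ee_rot: [0.269, -3.129, 0.0]
wrist_force: [-0.7, -0.5, 1.5]
finger_force: 0.6
```

Still not caught. Same contact point and same stop, so the catch may need a slightly deeper press within the 15 N limit.

```bash
python3 -m handwheel '[[[0,0,-0.006,0,0,0],[0,0,-0.006,0,0,0],[0,0,-0.006,0,0,0],[0,0,-0.006,0,0,0],[0,0,-0.004,0,0,0],[0,0,-0.003,0,0,0],[0,0,-0.0015,0,0,0],[0,0,0,0,0,0]]]'|grep -E 'pos|wrist|fing'; python3 -m handwheel '[[[0,0,-0.001,0,0,0],[0,0,0,0,0,0]]]'|grep -E 'pos|wrist|fing'
```

```text
tool_pos: [0.4783, 0.1197, 0.1124]
wrist_force: [-1.4, -0.5, 1.5]
finger_force: 0.9
tool_pos: [0.4784, 0.1197, 0.1117]
wrist_force: [-2.7, 0.0, 4.8]
finger_force: 2.3
```

```bash
python3 -m handwheel '[[[0,0,-0.0008,0,0,0],[0,0,0,0,0,0]]]'|grep -E 'pos|wrist|fing'
```

```text
tool_pos: [0.4784, 0.1197, 0.1111]
wrist_force: [-3.9, -0.6, 7.7]
finger_force: 3.7
```

```bash
python3 -m handwheel '[[[0,0,-0.0008,0,0,0],[0,0,0,0,0,0],[0,0,0,0,0,0]]]'|grep -E 'pos|wrist|fing'
```

```text
tool_pos: [0.4785, 0.1197, 0.1107]
wrist_force: [-5.7, -1.2, 8.9]
finger_force: 5.1
```

```bash
python3 -m handwheel '[[[0,0,-0.0006,0,0,0],[0,0,0,0,0,0],[0,0,0,0,0,0]]]'|grep -E 'pos|wrist|fing'
```

```text
tool_pos: [0.4785, 0.1197, 0.1103]
wrist_force: [-5.7, -0.9, 11.5]
finger_force: 6.1
```

```bash
python3 -m handwheel '[[[0,0,0.004,0,0,0],[0,0,0.012,0,0,0],[0,0,0.014,0,0,0],[0,0,0,0,0,0],[0,0,0,0,0,0],[0,0,0,0,0,0],[0,0,0,0,0,0],[0,0,0,0,0,0]]]'|grep -E 't:|pos|wrist|fing'
```

```text
t: 45.18
tool_pos: [0.4781, 0.1197, 0.1389]
ee_rot: [0.27, -3.13, 0.0]
wrist_force: [0.2, 0.1, 0.2]
finger_force: 0.0
```

No contact now, so it's latched. I clear the hand and verify.

```bash
python3 -m handwheel '[[[0,0,0.05,0,0,0],[0,0,0.05,0,0,0],[-0.01,-0.05,0.02,0,0,0],[-0.01,-0.055,0,0,0,0],[-0.01,-0.055,0,0,0,0],[-0.01,-0.055,0,0,0,0],[-0.01,-0.055,0,0,0,0],[-0.01,-0.05,0,0,0,0],[0,-0.03,0,0,0,0],[0,0,0,0,0,0]]]'|grep -E 't:|pos|wrist'
python3 - <<'E'
from cell import vision,robot
from h import *
for c in("top","side"):
    cv2.imwrite(f"pics/{c}5.png",vision.get_image(c)["image"][:,:,::-1])
a=cv2.imread("pics/top5.png");b=cv2.imread("pics/side5.png")
mt=cen(hue(a,5,20,(240,205,290,235)));ms=cen(hue(b,5,18,(255,170,300,200),130))
print("mark",mt,ms,tri(mt[0],ms[0]))
m=np.zeros((480,800,3),np.uint8)
m[:250,:400]=cv2.resize(a[90:300,110:446],(400,250));m[:480,405:795]=cv2.resize(b[120:280,240:400],(390,480));cv2.imwrite("pics/v5.png",m)
E
```

```text
t: 46.42
tool_pos: [0.4177, -0.232, 0.2589]
ee_rot: [0.265, -3.13, -0.0]
wrist_force: [-0.3, -0.3, -1.2]
mark ((263.78, 221.38), 58.0) ((272.65, 185.48), 23.0) [0.47841219 0.11918734 0.12360065]
```

View pics/v5.png

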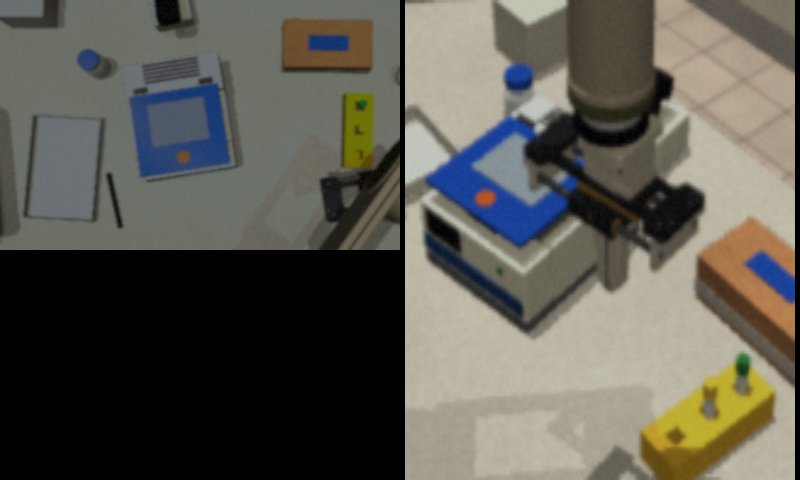

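The hatch is closed and flush: the mark is at top px (264,221), the same as at the start, and triangulates to z≈0.123. Yellow and green are still in the rack, and the hand is clear in the air.

```bash
python3 -c "
from cell import robot
print(robot.close_job())"
```

```text
the job is handed in; nothing more can be done
None
```

The red-capped tube is upright and home in the port, and the hatch is latched flush again: it failed to catch on the first three presses and held on the fourth, at about 11.5 N vertical (roughly 13 N in all). The yellow and green tubes are still in the rack, nothing else on the bench looked disturbed, the hand is clear, and I handed the job in at about 46.5 s.

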